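# Scan the charger module at the test spot

### The job

Slide the grey charger module along the bench, without lifting or tipping it, until it stands inside the taped outline and lined up with it. Then pick up the hand scanner, aim its window squarely at the middle of the barcode label on the module's sloping front from about 8 cm away, and hold it still there for at least one second. Finally lay the scanner back flat on its base in the middle of its blue mat, without dropping it, and leave the meter, bottle and plug where they are.

Things in the scene. Friction and masses are not known exactly. Their poses are not given: they have to be found in the camera images.
- module: Grey charger module, loose, under 1 kg: 110 mm deep (its x), 150 wide (y), 90 high, too wide to grip. Origin: centre of the underside; z up, x to its front. Upright back face at x = -55 mm; flat top up to x = 9 mm; front upright at x = 55 mm to 25 mm height, then slopes back to the top. Starts 80 to 130 mm behind the outline (its -x side), roughly lined up with it.
- label (a point): Centre of the white barcode label (90 mm wide, 56 mm along the slope) on the module's sloping front panel, 33 mm ahead of the module's origin and 58 mm above the bench. x points straight out of the label (forward along the module's x and 35 degrees upward); y lies level along the label.
- spot: Rectangle of flat black tape on the bench, outside 150 mm (its x) by 190 mm (its y), tape 10 mm wide, with nothing to bump into. Origin: its centre, on the bench; x is the way the module's front must face. The module belongs in its middle, module x along outline x.
- scanner: Straight hand scanner, loose, 0.22 kg, 180 mm long (its x), lying on the mat. Grey grip 36 mm wide, 34 high, from x = -90 to 40 mm; black head 56 mm wide, 40 high, from x = 40 to 90 mm, its nose. Origin: centre of the flat underside; z up. It balances within 15 mm of the origin, 18 mm up.
- scanner_window (a point): Centre of the glass window in the scanner's nose, 90 mm ahead of the scanner's origin and 20 mm above its underside. x is the way it looks (straight out along the scanner); axes parallel to the scanner's.
- mat: Fixed flat blue bench mat, 240 mm (its x) by 120 mm (its y), 4 mm thick, where the scanner lies. Origin: centre of its underside, on the bench.
- meter: Bystander: black multimeter lying flat, 150 x 78 mm, 45 mm high over its dial. Origin: centre of the underside.
- bottle: Bystander: standing clear drink bottle, 64 mm across, 190 mm high. Origin: centre of the underside.
- plug: Bystander: red industrial plug lying on the bench, 140 mm long (its x), 58 mm wide and high. Origin: on the bench under its middle.
Not all that is in view belongs to the job. Leave any yellow look-alike of the scanner alone.

How it is judged (in metres and radians):
On the way, in this order (a step that is already met when the one before it is completed fails the run):
1. the module stands still inside the taped outline: centre within 25 mm of the outline's centre along each of its axes, lined up within 0.25 rad (x of module in the frame of spot between -0.025 and 0.025 m and y of module in the frame of spot between -0.025 and 0.025 m and angle between the x axis of module and the x axis of spot, either way round below 0.25 rad and angle between module's own z axis and vertical below 0.1 rad and linear speed of module below 0.02 m/s), for 0.2 s.
2. module still there, the held scanner, still (30 mm/s, 0.2 rad/s), looks at the label for 1 s from 40 to 130 mm, its line of sight within 25 mm of the centre each way and 0.4 rad of square (all of step 1 and contact force between the fingers and scanner above 0.5 N and x of label in the frame of scanner_window between 0.04 and 0.13 m and y of label in the frame of scanner_window between -0.025 and 0.025 m and z of label in the frame of scanner_window between -0.025 and 0.025 m and angle between the x axis of scanner_window and the x axis of label, either way round below 0.4 rad and linear speed of scanner below 0.03 m/s and angular speed of scanner below 0.2 rad/s), for 1 s.
At the end, for the whole second after the job is handed in: The module stands inside the outline (centre within 25 mm along each axis, lined up within 0.25 rad, upright, at rest) and the scanner lies flat on its base on the mat (origin within 50 mm of the mat's centre along its length and 35 mm across it), at rest (all of step 1 and x of scanner in the frame of mat between -0.05 and 0.05 m and y of scanner in the frame of mat between -0.035 and 0.035 m and z of scanner in the frame of mat below 0.012 m and angle between scanner's own z axis and vertical below 0.1 rad and linear speed of scanner below 0.02 m/s); the robot touches nothing.
It fails at once if the module is lifted more than 20 mm or tipped more than 0.2 rad (height (world z) of module above 0.02 m or angle between module's own z axis and vertical above 0.2 rad).
It fails at once if the scanner is let go (dropped or thrown) more than 40 mm above the bench (height (world z) of scanner above 0.04 m and contact force between the fingers and scanner below 0.05 N).
It fails at once if the meter is shifted by more than 30 mm or tipped (distance of meter from where it was at the start of the episode above 0.03 m or angle between meter's own z axis and vertical above 0.4 rad).
It fails at once if the bottle is shifted by more than 30 mm or tipped (distance of bottle from where it was at the start of the episode above 0.03 m or angle between bottle's own z axis and vertical above 0.4 rad).
It fails at once if the plug is shifted by more than 30 mm or tipped (distance of plug from where it was at the start of the episode above 0.03 m or angle between plug's own z axis and vertical above 0.4 rad).
It also fails if it takes over 58 s, if anything falls off the work surface, if the arm or the gripper's body presses on something with over 40 N, if the wrist force passes 120 N, or if a joint passes its speed limit or range.

### The arm

A 6-joint arm with a two-finger parallel gripper is mounted at the origin on the work surface. World frame = base frame: x ahead of the robot, y to its left, z up, the work surface at z = 0. Lengths are in m, angles in degrees, forces in N, time in s.
With the tool pointing down it reaches from about 0.375 to 0.925 m from the base axis. Payload 5.7 kg.
Tool frame: the origin (TCP) lies midway between the tips of the shut fingers; the grasp point (between the pads) lies arm.grasp_offset behind it (arm.grasp_offset is the distance from the TCP to the grasp point, in m); z points along the fingers, y is the line along which they close (so a half turn about z gives the same grasp; the last joint's range is limited). The gripper opens to 88 mm and grips with 3 to 60 N. Pads are 20 mm wide; open, the fingers measure 115 mm over their backs; the gripper's body (75 mm by 178 mm) begins 61 mm behind the grasp point.
Start: joints at [56.717, 20.558, 86.54, -0, 72.909, -6.595], TCP at [0.269, 0.536, 0.223] pointing down, gripper open.
Joint ranges: [-170.27, 170.27], [-57.76, 135], [12.27, 136.19], [-55.21, 235.2], [11.17, 155.16], [-170.74, 170.74]. Speed limits (degrees/s): [136.94, 136.94, 180, 180, 180, 180].

### API

Orientations are given as [roll, pitch, yaw] about the fixed x, y, z axes, in that order (R = Rz(yaw) Ry(pitch) Rx(roll)).
In Python, from plant import arm gives the robot as it stands. Calls block until the motion is done:
- arm.movep(position, orientation): joint-space move of the TCP to a pose.
- arm.move_l(position, orientation=None, velocity=0.15, force_limit=None): straight line of the TCP; orientation=None keeps the orientation; velocity is the mean speed in m/s. With force_limit (N) it stops when the force on the tool has changed by that much, and returns True; else False.
- arm.set_joints(angles): joint-space move.
- arm.gripper_open() and arm.clamp(newtons=None): open the fingers fully, or close them until they stop; newtons is the grip in N (None keeps the last).
- arm.pause(seconds).
- arm.ik(position, orientation): joint angles nearest the present ones, or None.
- arm.capture(name): name is "scene" or "side" or "wrist"; returns a dict with "color" (384x512x3 uint8, red, green, blue), "vfov" (degrees; the focal length in pixels is half the picture's height over the tangent of half this angle, whatever the lens; pixels are square), "cx", "cy" (the principal point, pixels), "eye" and "orientation" of the camera in the world. Camera axes: x right, y down, z forward; pixel columns grow to the right and rows downward; lengths in m; the calibration is good to about 2 mm. The wrist camera is an equidistant fisheye: a pixel r from the principal point sees the ray r / f radians off the axis. A picture is of the moment at which its call begins. There is no depth.
A pose or a line that the arm cannot do raises arm.MotionError and nothing moves.
- arm.close_job(): hands the job in; it is judged then, once.
Readings, each from a call of its own:
- arm.current_time_s(): time.
- arm.current_q(): joint angles.
- arm.current_dq(): joint speeds.
- arm.current_joint_efforts(): joint torques, N m.
- arm.current_eef_pos(): TCP position.
- arm.current_eef_rot(): TCP orientation.
- arm.current_contact_force(): force on the tool from outside, world axes, zero at the start.
- arm.current_wrist_torque(): the same for the moment, N m.
- arm.current_finger_gap(): finger opening in m.
- arm.current_gripper_force(): force on a finger pad.
Only numpy, scipy, OpenCV 4.12 (cv2) and the standard library are available. Lean on these libraries where they do the work, as an engineer would, in place of code of your own. Each camera call takes 0.05 s, during which the arm holds its last target. There are 200 camera calls.

## Working session

There is one attempt and no reset: what is moved stays moved. The work goes in short steps, each a Python script; the robot and the scene stay as the last script left them, time stands still between calls to the robot, and variables do not carry over. Pictures are saved under pics/ and viewed, at most 10 in all, crops included, and the job is handed in when it is done.

```bash
ls; mkdir -p pics; python3 - <<'E'
from plant import arm
import cv2,numpy as np
print(arm.grasp_offset, arm.current_time_s())
ims=[]
for n in ("scene","side","wrist"):
    c=arm.capture(n); im=c["color"]; cv2.imwrite(f"pics/{n}0.png",im[:,:,::-1])
    print(n,c["vfov"],c["cx"],c["cy"],c["eye"],c["orientation"])
    np.save(f"{n}0.npy",im)
    if n!="wrist": ims.append(im[:,:,::-1])
cv2.imwrite("pics/sc.png",cv2.resize(ims[0],(800,600),interpolation=cv2.INTER_CUBIC))
cv2.imwrite("pics/si.png",cv2.resize(ims[1],(800,600),interpolation=cv2.INTER_CUBIC))
E
```

```text
pics
0.0187 0.0
scene 45.85842523347809 254.38861336161958 196.14802197007944 [1.50547741 0.75177169 0.85233882] [-123.65769383    0.28588105  130.26514082]
side 52.502566488010025 260.9920040353944 196.84193295535385 [ 0.10936368 -0.73195556  0.83627573] [-131.36427713    0.25398097  -33.61135174]
wrist 65.70646984690485 256.871173524929 188.3381236154001 [0.20909783 0.56536592 0.38339735] [1.65976560e+02 7.67100786e-02 6.32784751e+01]
```

View pics/sc.png

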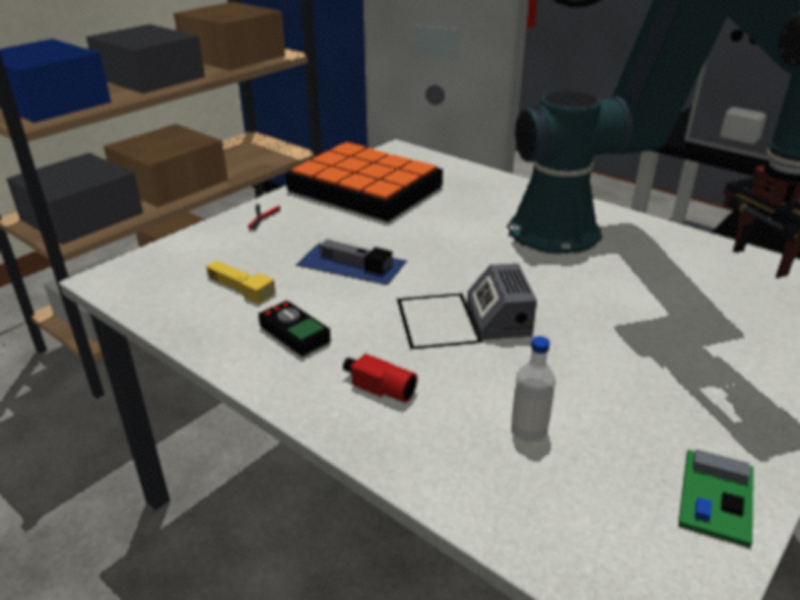

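View pics/si.png

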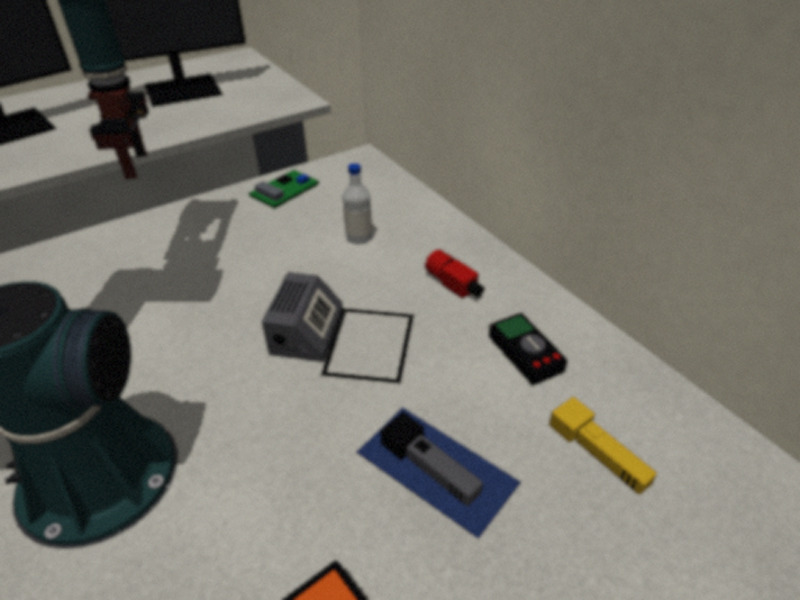

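Candidates for the scanner are the grey/black one on the blue mat (side 430,455; scene 355,255) and the yellow look-alike (side 600,445; scene 240,280). I choose the grey one on the mat. The module is at side (303,317), with the outline just ahead of it at side (370,345).

```bash
cat > h.py <<'E'
import numpy as np,cv2
from scipy.optimize import least_squares
from scipy.spatial.transform import Rotation as R
CAM={"scene":(45.85842523347809,254.38861336161958,196.14802197007944,[1.50547741,0.75177169,0.85233882],[-123.65769383,0.28588105,130.26514082]),
"side":(52.502566488010025,260.9920040353944,196.84193295535385,[0.10936368,-0.73195556,0.83627573],[-131.36427713,0.25398097,-33.61135174])}
def proj(n,P,cam=None):
    v,cx,cy,e,o=cam or CAM[n]
    f=192/np.tan(np.radians(v)/2)
    q=(np.atleast_2d(P)-e)@R.from_euler("xyz",o,degrees=True).as_matrix()
    if n=="wrist":
        r=np.hypot(q[:,0],q[:,1]); t=np.arctan2(r,q[:,2])
        return np.c_[cx+f*t*q[:,0]/r,cy+f*t*q[:,1]/r]
    return np.c_[cx+f*q[:,0]/q[:,2],cy+f*q[:,1]/q[:,2]]
def place(p,L):
    c,s=np.cos(p[2]),np.sin(p[2]); L=np.asarray(L,float)
    return np.c_[p[0]+c*L[:,0]-s*L[:,1],p[1]+s*L[:,0]+c*L[:,1],L[:,2]]
def fit(obs,p0):
    """obs: list of (camname,cam,local pts,pixels)"""
    f=lambda p:np.concatenate([(proj(n,place(p,L),c)-px).ravel() for n,c,L,px in obs])
    r=least_squares(f,p0,loss="soft_l1"); return r.x,np.sqrt(np.mean(f(r.x)**2))
def rect(a,b,z): return np.array([[a,b,z],[a,-b,z],[-a,-b,z],[-a,b,z]])
OUT=rect(.075,.095,0); MAT=rect(.12,.06,.004)
MOD=np.array([[x,y,z] for y in(.075,-.075) for x,z in((-.055,0),(.055,0),(.055,.025),(.009,.09),(-.055,.09))])
ME=[(i+o,(i+1)%5+o) for o in(0,5) for i in range(5)]+[(i,i+5) for i in range(5)]
SC=np.array([[x,y,z+.004] for x,w,h in((-.09,.018,.034),(.04,.018,.034),(.04,.028,.04),(.09,.028,.04)) for y,z in((w,0),(w,h),(-w,h),(-w,0))])
SE=[(4*k+i,4*k+(i+1)%4) for k in range(4) for i in range(4)]+[(i,i+4) for i in range(4)]+[(i+8,i+12) for i in range(4)]
QE=[(0,1),(1,2),(2,3),(3,0)]
def draw(im,n,P,E,box,k,cam=None,col=(0,0,255)):
    q=((proj(n,P,cam)-box[:2]+.5)*k*16).astype(int)
    for a,b in E: cv2.line(im,q[a].tolist(),q[b].tolist(),col,1,cv2.LINE_AA,4)
def crop(im,box,k):
    return cv2.resize(im[box[1]:box[3],box[0]:box[2],::-1],None,fx=k,fy=k,interpolation=cv2.INTER_CUBIC)
E
cat > a.py <<'E'
from h import *
S=512/800
o=lambda n,L,px:(n,None,L,np.array(px)*S)
# outline x = from module to outline = +image right in side ; corners (+,+),(+,-),(-,-),(-,+)
res={}
res['out'],e1=fit([o("side",OUT,[(413,315),(401,381),(322,376),(345,310)]),o("scene",OUT,[(412,348),(398,299),(464,293),(481,341)])],[.6,.1,0])
# mat x along scanner nose
res['mat'],e2=fit([o("side",MAT,[(357,452),(403,408),(520,483),(478,536)]),o("scene",MAT,[(390,283),(407,262),(327,243),(296,266)])],[.6,-.2,2.])
print(res,e1,e2)
m=res['out'].copy(); m[:2]-=.105*np.array([np.cos(m[2]),np.sin(m[2])])
for n,box,k in (("side",(160,165,345,350),3.2),("scene",(185,145,350,230),4.8)):
    im=crop(np.load(n+"0.npy"),box,k)
    draw(im,n,place(res['out'],OUT),QE,box,k); draw(im,n,place(res['mat'],MAT),QE,box,k)
    draw(im,n,place(m,MOD),ME,box,k,col=(0,255,0)); draw(im,n,place(res['mat'],SC),SE,box,k,col=(0,255,255))
    cv2.imwrite(f"pics/{n}1.png",im)
E
python3 a.py
```

```text
{'out': array([ 0.51238464,  0.01591021, -0.71860225]), 'mat': array([ 0.45520339, -0.28823137,  1.87910971])} 1.0703414098771116 10.502417946162014
```

View pics/side1.png

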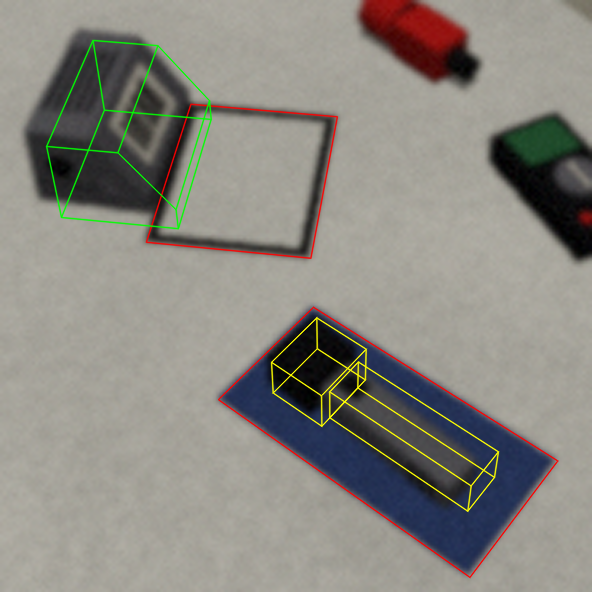

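View pics/scene1.png

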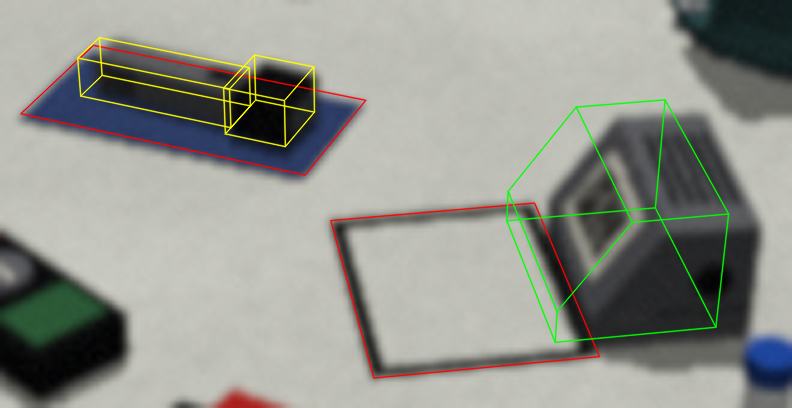

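The outline and mat overlays match the tape and mat edges. My module guess is off: its true position is about 40 px up-left in the side crop. I'll fit the module from its corners, find the bystanders, and check reach for the push.

```bash
cat > b.py <<'E'
from h import *
from plant import arm
S=512/800
o=lambda n,L,px:(n,None,L,np.array(px)*S)
mat,e2=fit([o("side",MAT,[(357,452),(403,408),(520,483),(478,536)]),o("scene",MAT,[(407,262),(390,283),(296,266),(327,243)])],[.455,-.288,1.88])
print('mat',mat,e2)
sd=lambda p:np.array(p)/3.2+(160,165); sn=lambda p:np.array(p)/4.8+(185,145)
mod,e=fit([("side",None,MOD[[5,6,9,8,4,3,2]],sd([(40,197),(160,211),(27,130),(103,138),(80,32),(150,42),(190,95)])),
 ("scene",None,MOD[[1,0,4,3,2,8,9,7]],sn([(590,348),(745,338),(760,228),(650,235),(590,310),(615,118),(705,118),(553,205)]))],[.43,.09,-.72])
print('mod',mod,e)
out=np.array([0.51238464,0.01591021,-0.71860225])
c,s=np.cos(out[2]),np.sin(out[2]); d=mod[:2]-out[:2]; print('mod in out',c*d[0]+s*d[1],-s*d[0]+c*d[1],mod[2]-out[2])
np.save('poses.npy',[out,mat,mod])
# bystander ground points: bottle base centre, plug
for nm,a,b,z in(("bottle",(358,232),(533,425),.01),("plug",(455,275),(382,378),.029),("meter",(528,350),(295,330),.02)):
    f=lambda p:np.concatenate([(proj("side",p)-np.array(a)*S).ravel(),(proj("scene",p)-np.array(b)*S).ravel()])
    r=least_squares(f,[.6,0,z]); print(nm,r.x,r.cost)
for n,box,k in (("side",(160,165,345,350),3.2),("scene",(185,145,350,230),4.8)):
    im=crop(np.load(n+"0.npy"),box,k)
    draw(im,n,place(mat,MAT),QE,box,k); draw(im,n,place(mod,MOD),ME,box,k,col=(0,255,0))
    cv2.imwrite(f"pics/{n}2.png",im)
print(arm.current_eef_rot())
u=np.array([c,s])
for back in(.055,.075,.09,.1):
  for yaw in(90,-90):
    for pit in (0,):
        ori=[180,0,np.degrees(out[2])+yaw-90]
        p=mod[:2]-back*u
        print(back,ori,np.hypot(*p),[None if (q:=arm.ik([*p,z],ori)) is None else np.round(q) for z in (.03,.15)])
E
python3 b.py
```

```text
mat [ 0.45587424 -0.28615508  1.87583467] 1.6814373626124697
mod [ 0.4295896   0.11085877 -0.76033418] 1.4891927485208882
mod in out -0.12482982511392754 0.016963586106980767 -0.0417319282647145
bottle [0.67629971 0.34585157 0.01180229] 0.19302265186965442
plug [0.75846148 0.07334519 0.02317675] 0.8321321484883266
meter [ 0.74551005 -0.17617299  0.01026063] 0.9713372665309197
[-1.79918214e+02 -1.02055390e-02  1.53310353e+02]
0.055 [180, 0, np.float64(-41.17287607360486)] 0.4151143452603076 [array([ 11.,  23., 120.,  -0.,  36., 142.]), array([ 11.,  11., 113.,  -0.,  56., 142.])]
0.055 [180, 0, np.float64(-221.17287607360487)] 0.4151143452603076 [array([ 11.,  23., 120.,  -0.,  36., -38.]), array([ 11.,  11., 113.,   0.,  56., -38.])]
0.075 [180, 0, np.float64(-41.17287607360486)] 0.40608454598590954 [array([ 13.,  23., 121.,  -0.,  36., 145.]), array([ 13.,  10., 114.,  -0.,  56., 145.])]
0.075 [180, 0, np.float64(-221.17287607360487)] 0.40608454598590954 [array([ 13.,  23., 121.,  -0.,  36., -35.]), array([ 13.,  10., 114.,   0.,  56., -35.])]
0.09 [180, 0, np.float64(-41.17287607360486)] 0.3998352318447546 [array([ 15.,  23., 122.,  -0.,  35., 146.]), array([ 15.,   9., 115.,  -0.,  56., 146.])]
0.09 [180, 0, np.float64(-221.17287607360487)] 0.3998352318447546 [array([ 15.,  23., 122.,  -0.,  35., -34.]), array([ 15.,   9., 115.,   0.,  56., -34.])]
0.1 [180, 0, np.float64(-41.17287607360486)] 0.39593002165558616 [array([ 16.,  22., 123.,  -0.,  35., 148.]), array([ 16.,   9., 115.,  -0.,  55., 148.])]
0.1 [180, 0, np.float64(-221.17287607360487)] 0.39593002165558616 [array([ 16.,  22., 123.,  -0.,  35., -32.]), array([ 16.,   9., 115.,   0.,  55., -32.])]
```

```bash
cat > push.py <<'E'
from h import *
from plant import arm
out,mat,mod=np.load('poses.npy')
u=lambda a:np.array([np.cos(a),np.sin(a)])
ori=lambda a:[180,0,np.degrees(a)+180]
st=mod[:2]-.095*u(mod[2]); en=out[:2]-.066*u(out[2])
arm.movep([*st,.16],ori(mod[2])); arm.move_l([*st,.03],velocity=.12)
c0=mod[:2]-.067*u(mod[2]); arm.move_l([*c0,.03],velocity=.05)
arm.move_l([*en,.03],ori(out[2]),velocity=.05); print('F',arm.current_contact_force())
p=en-.03*u(out[2]); arm.move_l([*p,.03],velocity=.08); 
print(arm.current_time_s())
ims=[]
for n,box,k in (("side",(160,165,345,290),4),("scene",(185,145,350,230),4)):
    im=arm.capture(n)["color"]; np.save(n+"1.npy",im); im=crop(im,box,k)
    draw(im,n,place(out,OUT),QE,box,k); draw(im,n,place(out,MOD),ME,box,k,col=(0,255,0))
    im=cv2.copyMakeBorder(im,0,0,0,740-im.shape[1],0); ims.append(im)
v=np.vstack(ims); v=cv2.resize(v,None,fx=600/v.shape[0],fy=600/v.shape[0]); print(v.shape); cv2.imwrite("pics/push.png",v)
E
python3 push.py
```

```text
F [-4.37352119  3.14211668  5.21580549]
6.725
(600, 529, 3)
```

View pics/push.png

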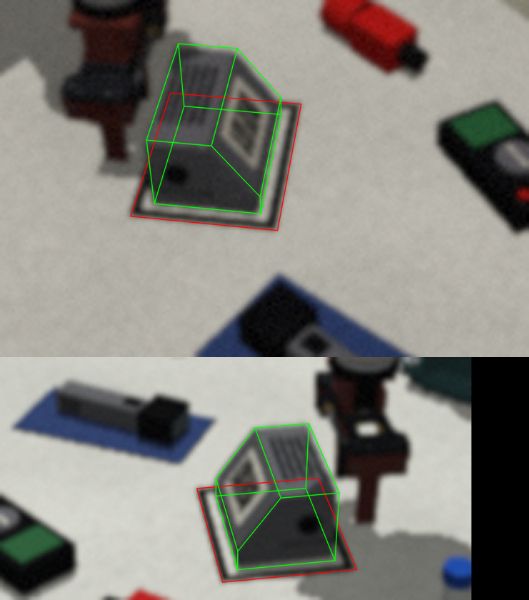

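The green wireframe of the target pose sits on the module in both views, so the module is centred and aligned to within a few mm. Next I check reach for the grasp and scan poses, then hover over the scanner with the wrist camera.

```bash
cat >> h.py <<'E'
from plant import arm
G=arm.grasp_offset
out,mat,mod=np.load('poses.npy')
rpy=lambda M:R.from_matrix(M).as_euler("xyz",degrees=True)
def scanpose(dist,rho=0,h=.033,zl=.058):
    u=np.array([np.cos(out[2]),np.sin(out[2]),0]); k=np.array([0,0,1.])
    lx=np.cos(np.radians(35))*u+np.sin(np.radians(35))*k
    lab=np.array([out[0],out[1],0])+h*u+zl*k
    sx=-lx; sy=np.cross(k,sx); sy/=np.linalg.norm(sy); sz=np.cross(sx,sy)
    M=np.c_[sx,sy,sz]@R.from_euler("x",rho,degrees=True).as_matrix()
    return lab+dist*lx-M@[.09,0,.02],M      # scanner origin, rotation
def tool(o,M,s,g):   # scanner pose + flip s + grasp point in the scanner frame -> TCP pose
    T=M@np.diag([s,-s,-1.]); return o+M@np.asarray(g)+T[:,2]*G, rpy(T)
E
python3 - <<'E'
from h import *
g=[0,0,.024]
for s in(1,-1):
    M=R.from_euler("z",mat[2]).as_matrix()
    for nm,z in(("grasp",.004),("hover",.2)):
        p,o=tool(np.array([*mat[:2],z]),M,s,g); q=arm.ik(p,o); print(s,nm,p.round(3),None if q is None else np.round(q))
    for rho in(-30,-15,0,15,30):
      for d in(.08,.14):
        p,o=tool(*scanpose(d,rho),s,g); q=arm.ik(p,o); print(s,rho,d,p.round(3),None if q is None else np.round(q))
E
```

```text
1 grasp [ 0.456 -0.286  0.009] [-39.  32. 105.  -0.  43. -57.]
1 hover [ 0.456 -0.286  0.205] [-39.  16.  95.  -0.  68. -57.]
1 -30 0.08 [ 0.652 -0.097  0.145] None
1 -30 0.14 [ 0.689 -0.129  0.179] [ -28.   21.  115.   79.   23. -157.]
1 -15 0.08 [ 0.651 -0.1    0.144] None
1 -15 0.14 [ 0.688 -0.132  0.178] [-17.  19. 110.   2.  13. -72.]
1 0 0.08 [ 0.648 -0.103  0.143] [ -3.  23. 110. -49.  28. -12.]
1 0 0.14 [ 0.685 -0.135  0.178] [ -7.  22. 104. -40.  31. -25.]
1 15 0.08 [ 0.646 -0.106  0.144] [  4.  28. 100. -50.  49.  -7.]
1 15 0.14 [ 0.683 -0.138  0.178] [  1.  28.  95. -46.  51. -15.]
1 30 0.08 [ 0.643 -0.108  0.145] [  8.  36.  90. -49.  68.  -6.]
1 30 0.14 [ 0.68  -0.14   0.179] [  5.  35.  85. -49.  70. -12.]
-1 grasp [ 0.456 -0.286  0.009] [-39.  32. 105.  -0.  43. 123.]
-1 hover [ 0.456 -0.286  0.205] [-39.  16.  95.  -0.  68. 123.]
-1 -30 0.08 [ 0.652 -0.097  0.145] [-27.  22. 122. 102.  22.   0.]
-1 -30 0.14 [ 0.689 -0.129  0.179] [-28.  21. 115.  79.  23.  23.]
-1 -15 0.08 [ 0.651 -0.1    0.144] None
-1 -15 0.14 [ 0.688 -0.132  0.178] [-17.  19. 110.   2.  13. 108.]
-1 0 0.08 [ 0.648 -0.103  0.143] [ -3.  23. 110. -49.  28. 168.]
-1 0 0.14 [ 0.685 -0.135  0.178] [ -7.  22. 104. -40.  31. 155.]
-1 15 0.08 [ 0.646 -0.106  0.144] None
-1 15 0.14 [ 0.683 -0.138  0.178] [  1.  28.  95. -46.  51. 165.]
-1 30 0.08 [ 0.643 -0.108  0.145] None
-1 30 0.14 [ 0.68  -0.14   0.179] [  5.  35.  85. -49.  70. 168.]
```

```bash
python3 - <<'E'
from h import *
import pickle
# back off from module, up, to hover
p=arm.current_eef_pos(); arm.move_l([p[0],p[1],.2],velocity=.2)
M=R.from_euler("z",mat[2]).as_matrix()
p,o=tool(np.array([*mat[:2],.17]),M,1,[-.03,0,.024]); arm.movep(p,o); arm.pause(.2)
c=arm.capture("wrist"); np.save("wrist1.npy",c["color"])
cam=(c["vfov"],c["cx"],c["cy"],np.array(c["eye"]),np.array(c["orientation"])); pickle.dump(cam,open("cam1.pkl","wb"))
im=crop(c["color"],(0,0,512,384),1.5625)
draw(im,"wrist",place(mat,MAT),QE,(0,0),1.5625,cam); draw(im,"wrist",place(mat,SC),SE,(0,0),1.5625,cam,(0,255,255))
cv2.imwrite("pics/w1.png",im); print(cam,arm.current_time_s())
E
```

```text
(65.70646984690485, 256.871173524929, 188.3381236154001, array([ 0.44403283, -0.25089549,  0.33697102]), array([ 1.65973629e+02, -1.56351982e-02,  1.75434870e+01])) 9.5417
```

View pics/w1.png

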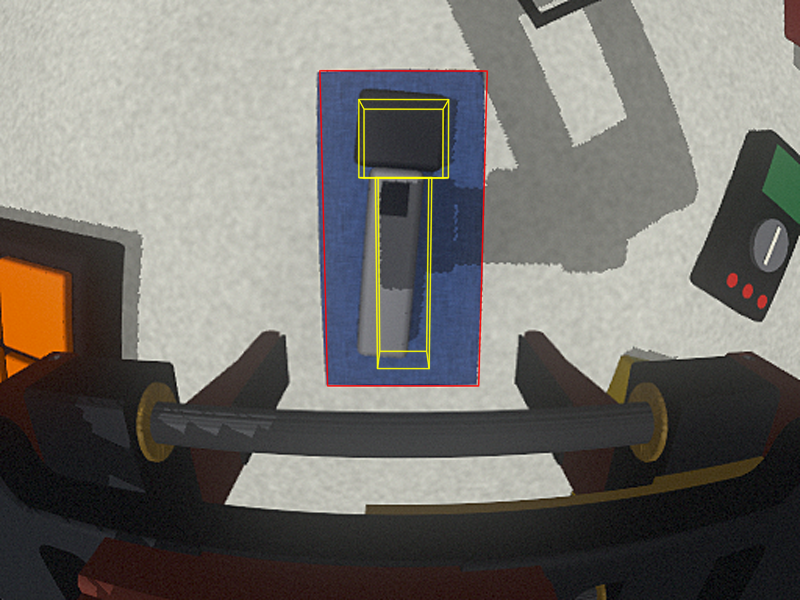

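The wrist view shows the mat exactly inside its red wireframe. The scanner's head is at (402,132) and its tail at (383,356), turned a few degrees from the mat. I'll fit its pose, grasp, and lift.

```bash
cat > grasp.py <<'E'
from h import *
import pickle
cam=pickle.load(open("cam1.pkl","rb"))
px=(np.array([(360,90),(449,97),(356,168),(445,173),(358,355),(407,357)])+.5)/1.5625-.5
sc,e=fit([("wrist",cam,SC[[13,14,9,10,1,2]],px)],mat)
print('scanner',sc,np.degrees(sc[2]-mat[2]),'rms',e); np.save('sc.npy',sc)
c,s=np.cos(mat[2]),np.sin(mat[2]); d=sc[:2]-mat[:2]; print('in mat',c*d[0]+s*d[1],-s*d[0]+c*d[1])
if e>2.5: raise SystemExit
M=R.from_euler("z",sc[2]).as_matrix(); g=[0,0,.024]
p,o=tool(np.array([*sc[:2],.08]),M,1,g); arm.movep(p,o)
p,o=tool(np.array([*sc[:2],.004]),M,1,g); arm.move_l(p,o,velocity=.1)
arm.clamp(30); arm.pause(.3); print('gap',arm.current_finger_gap(),arm.current_gripper_force(),arm.current_contact_force())
arm.move_l([p[0],p[1],.16],velocity=.1); print('gap',arm.current_finger_gap(),arm.current_gripper_force(),arm.current_time_s())
c=arm.capture("side")["color"]; im=crop(c,(130,150,380,337),3.2); cv2.imwrite("pics/lift.png",im)
E
python3 grasp.py
```

```text
scanner [ 0.44905088 -0.28364044  1.79316164] -4.736815510495348 rms 1.629240619981629
in mat 0.004447815306553688 0.005753131713703003
gap 0.03607517973393314 29.997890889644623 [ 0.10265303 -0.00131077  0.87715639]
gap 0.03595790673414794 29.997294545173645 13.7333
```

```bash
cat > scan.py <<'E'
from h import *
g=[0,0,.024]; rho=15
p,o=tool(*scanpose(.14,rho),1,g); print(arm.ik(p,o)); 
arm.move_l([*arm.current_eef_pos()[:2],.22],velocity=.2)
arm.movep(p,o)
p,o=tool(*scanpose(.08,rho),1,g); arm.move_l(p,o,velocity=.06); arm.pause(.3)
print(arm.current_q(),arm.current_eef_pos()-p,arm.current_gripper_force())
so,M=scanpose(.08,rho); P=so+(SC-[0,0,.004])@M.T
ray=np.array([so+M@[.09,0,.02],so+M@[.17,0,.02]])
ims=[]
for n,box,k in (("side",(180,130,340,250),5),("scene",(200,120,360,220),5)):
    im=arm.capture(n)["color"]; im=crop(im,box,k)
    draw(im,n,P,SE,box,k,col=(0,255,255)); draw(im,n,place(out,MOD),ME,box,k,col=(0,255,0)); draw(im,n,ray,[(0,1)],box,k)
    ims.append(im)
v=np.vstack(ims); v=cv2.resize(v,None,fx=600/v.shape[0],fy=600/v.shape[0]); cv2.imwrite("pics/scan.png",v)
arm.pause(1.2); print(arm.current_time_s())
E
python3 scan.py
```

```text
[  0.62357995  27.69003754  94.80729435 -46.25459434  51.09887167
 -15.41862181]
[  3.98885727  28.30795869 100.42088322 -49.72358183  48.95656744
  -6.96430303] [ 0.00012328 -0.00014712  0.00012638] 29.997271299362183
18.0667
```

View pics/scan.png

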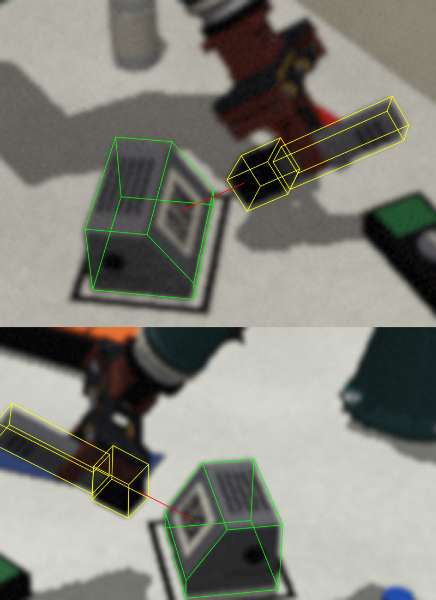

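The scanner sits on its wireframe in both views and the sight line (red) ends at the label centre, so the scan was held. Now I return it to the mat.

```bash
cat > back.py <<'E'
from h import *
g=[0,0,.024]
arm.pause(.4)
p,o=tool(*scanpose(.15,15),1,g); arm.move_l(p,o,velocity=.08)
M=R.from_euler("z",mat[2]).as_matrix(); at=lambda z:tool(np.array([*mat[:2],z]),M,1,g)
arm.movep(*at(.2)); arm.move_l(*at(.02),velocity=.12); arm.pause(.2)
hit=arm.move_l(*at(.003),velocity=.015,force_limit=4); print(hit,arm.current_eef_pos()-at(.004)[0],arm.current_contact_force())
arm.gripper_open(); arm.pause(.3); q=at(.17); arm.move_l(q[0],velocity=.12); arm.pause(.3)
c=arm.capture("wrist"); cam=(c["vfov"],c["cx"],c["cy"],np.array(c["eye"]),np.array(c["orientation"]))
a=crop(c["color"],(0,0,512,384),1); draw(a,"wrist",place(mat,SC),SE,(0,0),1,cam,(0,255,255)); draw(a,"wrist",place(mat,MAT),QE,(0,0),1,cam)
box=(170,170,350,350); b=crop(arm.capture("side")["color"],box,384/180)[:, :288]; draw(b,"side",place(out,MOD),ME,box,384/180,col=(0,255,0))
cv2.imwrite("pics/end.png",np.hstack([a,b])[:, :800]); print(arm.current_time_s(),arm.current_contact_force())
E
python3 back.py
```

```text
True [-1.01603297e-04  6.99019810e-05 -2.11653330e-05] [-0.54216676  0.30869809  5.35886365]
26.5667 [-0.09851922  0.86677017  0.69018267]
```

View pics/end.png

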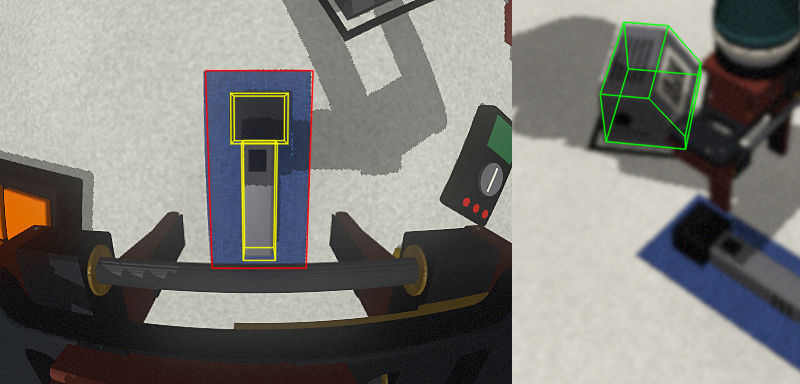

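The scanner lies flat, centred on the mat at wrist (260,170). The module is still in place inside the outline, and the gripper is clear.

```bash
python3 -c "
from plant import arm
print(arm.close_job(),arm.current_time_s())"
```

```text
the job is handed in; nothing more can be done
the job is handed in; nothing more can be done
```

The job is handed in: the module stands lined up inside the outline, the scanner was held about 8 cm from the label for over a second and laid back flat in the middle of its mat, and I moved none of the bystanders; the hand-in returned no verdict, so this rests on my camera checks.

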